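Sort left- and right-hand impression trays

TASK

Sort the four steel quadrant impression trays by hand: put the two left-hand ones into the rectangular bin and the two right-hand ones into the round bin, each wholly inside. A tray is left-hand if, hollow side up and handle towards you, its cup curves away to your left; mind that one may be lying upside down. Do not bump the lamp frame over the sloping rest, and leave the other things on the bench where they are.

Things in the scene. Friction and masses are not known exactly. Their poses are not given: they have to be found in the camera images.
- tray_left_a: LEFT-hand steel impression tray, 50 g. Origin: root of handle, mid-height. +z: hollow side. Handle: bar 12 mm wide (y), 8 thick (z) along -x to x = -47. Cup (open trough, 18 high): x -3 to 55, y -14 to 43, curving to +y mm. Handle is at mid-height of cup: 5 mm free under it when flat. Starts on the sloping board under the lamp frame, hollow outward, handle pointing up the slope.
- tray_left_a_cup (a point): Middle of the cup of this tray, at tray x = 26, y = 22 mm, mid-height.
- tray_left_a_end (a point): Near the free end of this tray's handle, at tray x = -45 mm, y = 0, mid-height. With the hollow up and the handle towards you, the cup curves away to your left.
- tray_right_a: RIGHT-hand steel impression tray, 50 g. Origin: root of handle, mid-height. +z: hollow side. Handle: bar 12 mm wide (y), 8 thick (z) along -x to x = -47. Cup (open trough, 18 high): x -3 to 55, y -43 to 14, curving to -y mm. Handle is at mid-height of cup: 5 mm free under it when flat. Starts on the sloping board under the lamp frame, hollow outward, handle pointing up the slope.
- tray_right_a_cup (a point): Middle of the cup of this tray, at tray x = 26, y = -22 mm, mid-height.
- tray_right_a_end (a point): Near the free end of this tray's handle, at tray x = -45 mm, y = 0, mid-height. With the hollow up and the handle towards you, the cup curves away to your right.
- tray_left_b: LEFT-hand steel impression tray, 50 g. Origin: root of handle, mid-height. +z: hollow side. Handle: bar 12 mm wide (y), 8 thick (z) along -x to x = -47. Cup (open trough, 18 high): x -3 to 55, y -14 to 43, curving to +y mm. Handle is at mid-height of cup: 5 mm free under it when flat. Starts on the table upside down (hollow down, so its outline looks like the other hand), at any yaw.
- tray_left_b_cup (a point): Middle of the cup of this tray, at tray x = 26, y = 22 mm, mid-height.
- tray_left_b_end (a point): Near the free end of this tray's handle, at tray x = -45 mm, y = 0, mid-height. With the hollow up and the handle towards you, the cup curves away to your left.
- tray_right_b: RIGHT-hand steel impression tray, 50 g. Origin: root of handle, mid-height. +z: hollow side. Handle: bar 12 mm wide (y), 8 thick (z) along -x to x = -47. Cup (open trough, 18 high): x -3 to 55, y -43 to 14, curving to -y mm. Handle is at mid-height of cup: 5 mm free under it when flat. Starts flat on the table, hollow up, at any yaw.
- tray_right_b_cup (a point): Middle of the cup of this tray, at tray x = 26, y = -22 mm, mid-height.
- tray_right_b_end (a point): Near the free end of this tray's handle, at tray x = -45 mm, y = 0, mid-height. With the hollow up and the handle towards you, the cup curves away to your right.
- box_bin: White rectangular open bin, fixed, for LEFT-hand trays: 220 mm (its x) by 170 mm (its y) outside, 45 mm high, walls and floor 4 to 5 mm. Origin at the centre of its underside, z up. It stands on one side of the table, the round bin on the other; the sides change.
- round_bin: White round open bin, fixed, for RIGHT-hand trays: 216 mm outside diameter, 200 mm clear inside at the floor, 45 mm high, floor 5 mm. Origin at the centre of its underside, z up.
- rest: Fixed rest: board 240 mm wide (y), 120 long, sloping 30 degrees, rising along the rest's +x (away from the robot): its normal leans 30 degrees from vertical to -x. Origin on the table, board face 55 mm above it; lower edge with 10 mm lip at x = -63, upper edge x = 39, z = 78 mm. Tray handle roots at about x = -17, y = +-60, z = 56. Posts at x = 132, y = +-115, 14 mm thick.
- lamp_frame: Black rectangular LED lamp frame (bars 20 mm wide, 14 thick, open inside), fixed level over the rest. In its own frame: x 8 to 144, y -131 to 131 mm; origin at mid-thickness, 187 mm straight over the rest's origin, same yaw. Its front bar is over the handles of the trays on the board: no room for an upright gripper; come in leaning, along the board's normal. Must not be bumped.
- cast_a: Bystander: small plaster tooth cast, 46 x 46 x 29 mm, loose, between the trays on the table. Origin: centre of its underside. To be left alone.
- cast_b: Bystander: plaster tooth cast, 46 x 46 x 29 mm, loose, beside the rest. Origin: centre of its underside. To be left alone.
- dish: Bystander: small glass dish, 34 mm across, 26 mm high, loose, between the trays on the table. Origin: centre of its underside. To be left alone.
- sprayer: Bystander: slim white spray bottle, 40 mm across, 130 mm high, loose, beside the rest. Origin: centre of its underside. To be left alone.
- cup: Bystander: paper cup, 68 mm across, 70 mm high, loose, at the back. Origin: centre of its underside. To be left alone.
- handpiece: Bystander: dental handpiece, 105 mm long, 22 mm thick, lying loose at the back. Origin: centre of its underside. To be left alone.
Mind the look-alikes: they are no part of the job. What is shaped like the tray_right_a but blue is not meant.

How it is judged:
At the end, for the whole second after the job is handed in: Both left-hand trays lie in the rectangular bin and both right-hand trays in the round bin, at rest: the middle of the cup and the end of the handle of each are within the bin's outline and lower than its rim (45 mm above the table). Either side up, in any arrangement (x of tray_left_a_cup in the frame of box_bin between -0.106 and 0.106 m and y of tray_left_a_cup in the frame of box_bin between -0.081 and 0.081 m and height (world z) of each of tray_left_a_cup, tray_left_a_end, tray_right_a_cup, tray_right_a_end, tray_left_b_cup, tray_left_b_end, tray_right_b_cup, tray_right_b_end below 0.045 m and x of tray_left_a_end in the frame of box_bin between -0.106 and 0.106 m and y of tray_left_a_end in the frame of box_bin between -0.081 and 0.081 m and linear speed of each of tray_left_a, tray_right_a, tray_left_b, tray_right_b below 0.02 m/s and horizontal distance between each of tray_right_a_cup, tray_right_a_end, tray_right_b_cup, tray_right_b_end and round_bin below 0.103 m and x of tray_left_b_cup in the frame of box_bin between -0.106 and 0.106 m and y of tray_left_b_cup in the frame of box_bin between -0.081 and 0.081 m and x of tray_left_b_end in the frame of box_bin between -0.106 and 0.106 m and y of tray_left_b_end in the frame of box_bin between -0.081 and 0.081 m); the robot touches nothing.
It fails at once if a bystander (cast, dish, spray bottle, cup, handpiece) is shifted by more than 25 mm or knocked over (distance of any of cast_a, cast_b, dish, sprayer, cup, handpiece from where it was at the start of the episode above 0.025 m or angle between any of cast_a, cast_b, dish, sprayer, cup, handpiece's own z axis and vertical above 0.5 rad).
It fails at once if the lamp frame is bumped with more than 10 N (contact force between lamp_frame and the arm above 10 N or contact force between lamp_frame and the fingers above 10 N).
It also fails if it takes over 72 s, if anything falls off the work surface, if the arm or the gripper's body presses on something with over 40 N, if the wrist force passes 120 N, or if a joint passes its speed limit or range.

ROBOT

A 6-joint arm with a two-finger parallel gripper is mounted at the origin on the work surface. World frame = base frame: x ahead of the robot, y to its left, z up, the work surface at z = 0. Lengths are in m, angles in rad, forces in N, time in s.
With the tool pointing down it reaches from about 0.325 to 0.9 m from the base axis. Payload 6.1 kg.
Tool frame: the origin (TCP) lies on the centre line of the jaws, within the pads' length; the fingertips stand 22 mm ahead of it and the grasp point (between the pads) lies 3 mm ahead of it; z points along the fingers, y is the line along which they close (so a half turn about z gives the same grasp; the last joint's range is limited). The gripper opens to 85 mm and grips with 20 to 120 N. Pads are 22 mm wide; open, the fingers measure 114 mm over their backs; the gripper's body (76 mm by 85 mm) begins 54 mm behind the grasp point. The pads swing forward as they close: fully open they stand 13 mm farther back than shut.
Start: joints at [1.05, 0.22, 1.526, -0, 1.395, -0.126], TCP at [0.24, 0.577, 0.253] pointing down, gripper open.
Joint ranges: [-2.98, 2.98], [-0.91, 2.08], [0.09, 2.57], [-1.24, 4.39], [0.2, 2.65], [-2.68, 2.68]. Speed limits (rad/s): [2.57, 2.57, 3.01, 3.14, 3.14, 3.14].

INTERFACE

Orientations are given as a rotation vector (axis times angle).
In Python, from plant import state, eyes, order gives the robot as it stands. The module is installed in compiled form; this text tells all that it offers.
- The arm moves only by the tool arm_command, never from a script. Its argument "commands" is a list of rows, each a list of 4 numbers: the shift along the tool's x, y, z in m, then the turn about the tool's z in rad. A call has 1 to 20 rows; each row is the pose to reach, as a shift and turn from the pose commanded when the call began, along the tool's axes at that moment; what a row does not reach only later rows make up. A row lasts 1/12 s, in which the tool goes at most 41.7 mm and 7.16 degrees, less where a joint would pass 70% of its speed; a pose out of reach is approached as far as the arm can. A call with a gripper value outside its range is refused whole. "grip" is the gripper command: -1 is shut, 1 is fully open, values between are in proportion, set as the call begins (left out, the last holds). The fingers move at their own pace and stop on an object; "newtons" is the grip in N (left out, the last holds). Time passes only in rows, so rows that repeat a pose let the fingers close. It gives the time, the measured TCP pose, the force, the opening and the grip force at its end, in the units of the state.
- state(): the state, without advancing time (a new reading comes with each control period).
- eyes.snapshot(name): name is "side" or "top"; returns a dict with "color" (480x640x3 uint8, red, green, blue), "mtx" (3x3 intrinsics, pixels), "view" (4x4, takes a point from world to camera coordinates). Camera axes: x right, y up, looking along -z (the intrinsics and any distortion apply to the point x, -y, -z); pixel columns grow to the right and rows downward; lengths in m; the calibration is good to about 2 mm. A picture is of the moment at which its call begins. There is no depth.
- order.sign_off(): hands the job in; it is judged then, once.
The state is a dict: "time_s": time; "joints": joint angles; "qvel": joint speeds; "effort": joint torques, N m; "tool_pos": TCP position; "tcp_rot": TCP orientation; "wrist_force": force on the tool from outside, world axes, zero at the start; "torque": the same for the moment, N m; "opening": opening from 0.0 (shut) to 1.0 (fully open); "grip_force": force on a finger pad.
Only numpy, scipy, OpenCV 4.12 (cv2) and the standard library are available. Lean on these libraries where they do the work, as an engineer would, in place of code of your own. Each camera call takes 0.05 s, during which the arm holds its last target. There are 200 camera calls.

## Working session

There is one attempt and no reset: what is moved stays moved. The work goes in short steps, Python scripts to look and compute and a tool call to move; the robot and the scene stay as the last step left them, time stands still between calls to the robot, and variables do not carry over. Pictures are saved under pics/ and viewed, at most 10 in all, crops included, and the job is handed in when it is done.

Besides the shell and the picture viewer there is one more tool, called after ">>>" in YAML: its name, and indented under it one key for each argument. arm_command: Moves the arm, as the interface text tells. Its arguments: {"type":"object","properties":{"commands":{"type":"array","items":{"type":"array","items":{"type":"number"}}},"grip":{"type":"number"},"newtons":{"type":"number"}},"required":["commands"]}

```bash
mkdir -p pics; python3 - <<'E'
from plant import state, eyes
import cv2,numpy as np
s=state();print({k:np.round(v,3).tolist() for k,v in s.items()})
for n in("top","side"):
    d=eyes.snapshot(n);cv2.imwrite(f"pics/{n}0.png",d["color"][:,:,::-1]);np.savez(f"{n}0.npz",**d)
    print(n,np.round(d["mtx"],1).tolist(),np.round(d["view"],3).tolist(),[k for k in d])
E
```

```text
{'time_s': 0.0, 'joints': [1.05, 0.221, 1.528, 0.0, 1.395, -0.126], 'qvel': [0.001, -0.001, 0.0, -0.001, -0.001, -0.001], 'effort': [0.002, -49.689, -38.94, -0.0, 0.011, 0.0], 'tool_pos': [0.24, 0.576, 0.252], 'tcp_rot': [-0.616, -3.08, 0.003], 'wrist_force': [-0.061, 0.515, -0.005], 'torque': [-0.066, 0.019, -0.028], 'grip_force': 0.0, 'opening': 0.999}
top [[596.6, 0.0, 325.3], [0.0, 596.6, 245.5], [0.0, 0.0, 1.0]] [[-0.007, -1.0, -0.001, 0.007], [0.99, -0.007, 0.141, -0.479], [-0.141, -0.0, 0.99, -1.422], [0.0, 0.0, 0.0, 1.0]] ['color', 'mtx', 'view']
side [[571.9, 0.0, 317.9], [0.0, 571.9, 244.6], [0.0, 0.0, 1.0]] [[0.777, -0.629, -0.018, -0.373], [0.469, 0.561, 0.682, -0.306], [-0.419, -0.538, 0.731, -1.209], [0.0, 0.0, 0.0, 1.0]] ['color', 'mtx', 'view']
```

View pics/top0.png

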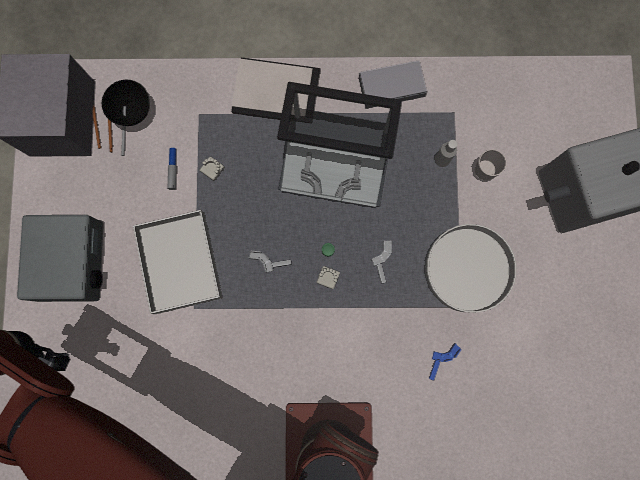

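View pics/side0.png

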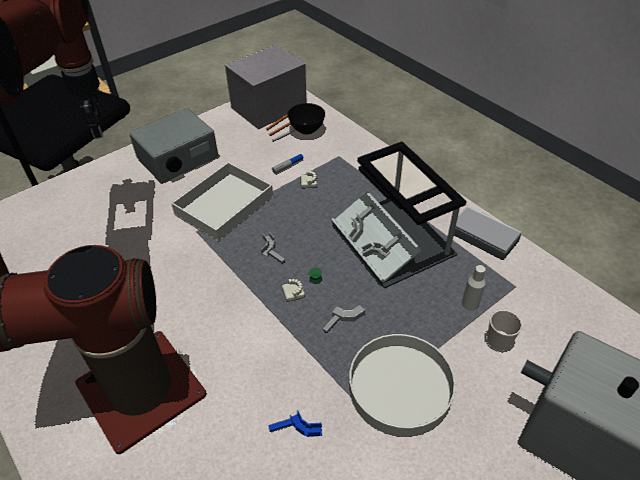

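```bash
python3 - <<'E'
import cv2,numpy as np
t=cv2.imread("pics/top0.png");s=cv2.imread("pics/side0.png")
f=lambda im,x,y,w,h:cv2.resize(im[y:y+h,x:x+w],(400,300),interpolation=cv2.INTER_CUBIC)
m=np.vstack([np.hstack([f(t,240,225,80,60),f(t,345,225,80,60)]),np.hstack([f(t,270,140,120,90),f(s,325,185,120,90)])])
cv2.imwrite("pics/crop.png",m)
m=np.vstack([np.hstack([f(s,245,220,60,45),f(s,312,290,60,45)])]);cv2.imwrite("pics/crop2.png",m)
E
```

```text
(no output)
```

View pics/crop.png

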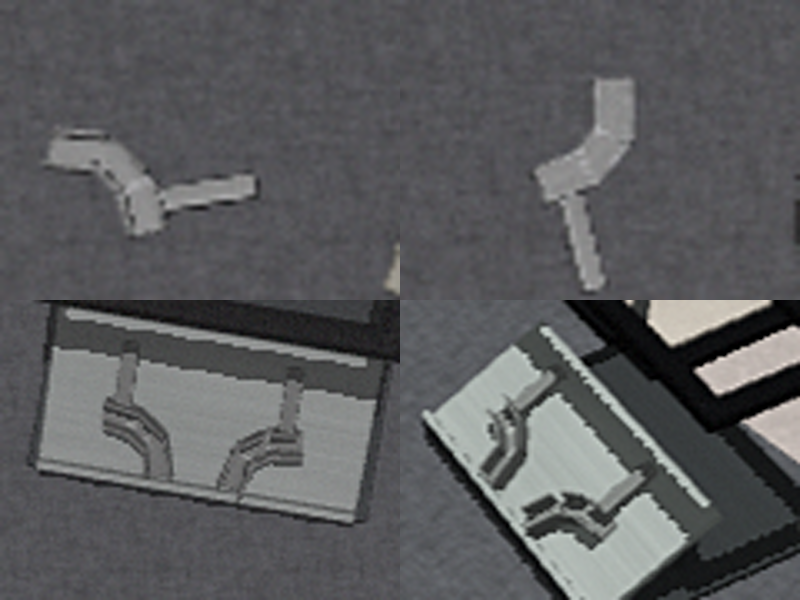

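View pics/crop2.png

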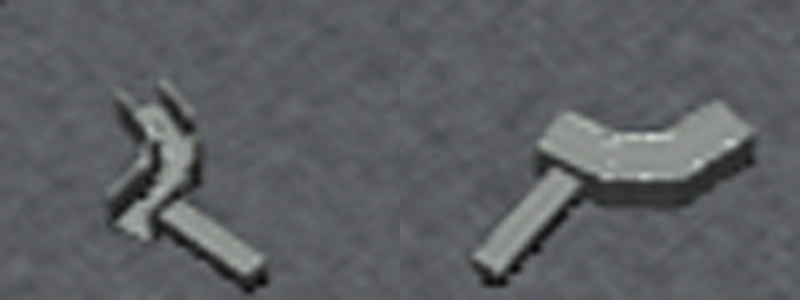

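The tray at top-view (265,262) shows its trough walls. It is hollow up and looks right-handed, so it is right_b, with its handle end at (291.6,261.6). The tray at (382,262) has a smooth back. It is upside down, so it is left_b, with its handle end at (384,282). On the board, left_a's handle end is at (309,153) and right_a's at (358,161). Their cup ends are near the lip, clear of the lamp bar.

```bash
cat > h.py <<'E'
import numpy as np,cv2
from scipy.spatial.transform import Rotation as Ro
C={n:dict(np.load(f"{n}0.npz")) for n in("top","side")}
F=np.diag([1,-1,-1.])
def ray(n,p):
    d=C[n];V=d["view"];R=V[:3,:3];o=-R.T@V[:3,3]
    v=R.T@F@np.linalg.inv(d["mtx"])@np.array([p[0],p[1],1.]);return o,v
def onz(n,p,z):
    o,v=ray(n,p);return o+v*(z-o[2])/v[2]
def tri(a,b):
    P=[C[n]["mtx"]@F@C[n]["view"][:3] for n in("top","side")]
    X=cv2.triangulatePoints(P[0],P[1],np.array(a,float),np.array(b,float))[:,0];return X[:3]/X[3]
def rows(target,yaw_turn=0,st=None):  # tool-axis shift to a world target
    from plant import state
    s=st or state();R=Ro.from_rotvec(s["tcp_rot"]).as_matrix()
    return np.round(R.T@(np.array(target)-s["tool_pos"]),3)
def yaw():  # world heading of tool y (closing axis), deg
    from plant import state
    R=Ro.from_rotvec(state()["tcp_rot"]).as_matrix();return np.degrees(np.arctan2(R[1,1],R[0,1])),R.round(2).tolist()
E
python3 - <<'E'
from h import *
T=lambda n,a,b:print(n,(tri(a,b)*1000).round(0))
T("rb_end",(291.6,261.6),(283.7,260.2));T("rb_root",(273,265),(270.5,251.5))
T("lb_end",(383.8,282),(325.2,330.2));T("lb_root",(379,264),(337.5,317))
T("la_end",(309,153.5),(370.6,207.5));T("la_root",(306.6,170),(359.5,216.5));T("la_cup",(317.4,191.9),(352,239))
T("ra_end",(358.5,161),(398.5,237.5));T("ra_root",(357,179),(386.5,248));T("ra_cup",(339,195.5),(363.4,252.5))
T("LL",(281.4,189.5),(333.4,220.4));T("LR",(377,206),(382,272))
for n,p in dict(rbe=(291.6,261.6),rbr=(273,265),lbe=(383.8,282),lbr=(379,264)).items(): print(n,(onz("top",p,.013)*1000).round(0))
g=C["top"]["color"].astype(int)
mn=g.min(2);mx=g.max(2)
# bins: bright white blobs; table trays: grey on mat
hsv=cv2.cvtColor(C["top"]["color"],cv2.COLOR_RGB2HSV)
for nm,(x,y,w,h) in dict(box=(125,200,105,120),rnd=(415,215,110,105)).items():
    c=C["top"]["color"][y:y+h,x:x+w].astype(int); m=((c.max(2)-c.min(2)<30)&(c[...,1]>c[...,0]-2)&(c.min(2)>120)).astype(np.uint8)
    m=cv2.morphologyEx(m,cv2.MORPH_CLOSE,np.ones((5,5)))
    cn=max(cv2.findContours(m,0,2)[0],key=cv2.contourArea)+[x,y]
    r=cv2.minAreaRect(cn);print(nm,r)
    print([ (onz("top",p,.045)*1000).round(0).tolist() for p in ([r[0]]+cv2.boxPoints(r).tolist())])
for (x,y,w,h) in((240,225,80,60),(345,225,80,70)):
    c=C["top"]["color"][y:y+h,x:x+w];m=(c.min(2)>115).astype(np.uint8)
    n,l,s,ce=cv2.connectedComponentsWithStats(m); i=1+s[1:,4].argmax();print(s[i],ce[i]+[x,y])
print(yaw())
E
```

```text
rb_end [441.  87.  17.]
rb_root [433. 133.  16.]
lb_end [ 389. -139.   13.]
lb_root [ 434. -128.   12.]
la_end [695.  43.  76.]
la_root [660.  49.  61.]
la_cup [612.  23.  30.]
ra_end [677. -77.  73.]
ra_root [637. -74.  60.]
ra_cup [603. -31.  31.]
LL [623. 112.  22.]
LR [ 572. -123.   62.]
rbe [442.  87.  13.]
rbr [434. 133.  13.]
lbe [ 390. -140.   13.]
lbr [ 435. -129.   13.]
box ((201.68170166015625, 276.0646057128906), (21.53250503540039, 27.705814361572266), 69.775146484375)
[[405.0, 301.0, 45.0], [418.0, 342.0, 45.0], [441.0, 280.0, 45.0], [392.0, 261.0, 45.0], [369.0, 323.0, 45.0]]
rnd ((446.77197265625, 245.9960174560547), (8.497058868408203, 13.14808177947998), 79.69515228271484)
[[474.0, -291.0, 45.0], [481.0, -273.0, 45.0], [487.0, -305.0, 45.0], [466.0, -308.0, 45.0], [461.0, -276.0, 45.0]]
[ 10  28  41  19 243] [268.48559671 260.89711934]
[ 27  16  20  42 304] [382.86513158 258.48026316]
(np.float64(67.37853911393579), [[-0.92, 0.38, -0.0], [0.38, 0.92, -0.0], [0.0, -0.0, -1.0]])
```

```bash
python3 - <<'E'
from h import *
c=[onz("top",p,.045)[:2]*1000 for p in((135,227),(201,211),(220,298),(152,313))]
c=np.array(c);print("box",c.round(0).tolist(),c.mean(0),[np.linalg.norm(c[i]-c[i-1]).round(0) for i in range(4)])
l=c[1]-c[2]+c[0]-c[3];psi=np.degrees(np.arctan2(l[1],l[0]));print("long axis",psi)
r=onz("top",(470.5,268),.045)[:2]*1000;e=[onz("top",p,.045)[:2]*1000 for p in((425,268),(516,268),(470,225),(470,311))];print("rnd",r,np.array(e).round(0).tolist())
def place(b,off,ang,grasp,cen):
    a=np.radians(ang);R=np.array([[np.cos(a),-np.sin(a)],[np.sin(a),np.cos(a)]])
    return (b+off-R@(np.array(cen)-grasp)).round(0)
bx=c.mean(0);u=l/np.linalg.norm(l);v=np.array([-u[1],u[0]])
print("rb",place(r,[36,0],100,(-24,0),(4,-14.5)))
print("ra",place(r,[-36,0],100,(40,-30),(4,-14.5)))
for s in(1,-1):
  print("lb",s,place(bx,s*36*v,psi,(-24,0),(4,-14.5)),"la",-s,place(bx,-s*36*v,psi+180,(40,30),(4,14.5)), place(bx,-s*36*v,psi,(40,30),(4,14.5)))
O=np.array([665,-15.]);y=np.radians(-10);X=np.array([np.cos(y),np.sin(y)]);Y=np.array([-X[1],X[0]])
for s in(1,-1):print("board grasp",O-55*X+s*29*Y)
print(rows([.437,.108,.2]),rows([.437,.108,.025]))
E
```

```text
box [[526.0, 466.0], [564.0, 306.0], [352.0, 256.0], [317.0, 418.0]] [439.8939456  361.70589705] [np.float64(214.0), np.float64(164.0), np.float64(218.0), np.float64(165.0)]
long axis 13.204283747026762
rnd [ 419.80363003 -345.87723331] [[421.0, -236.0], [419.0, -455.0], [525.0, -349.0], [317.0, -340.0]]
rb [ 446. -376.]
ra [ 393. -308.]
lb 1 [401. 404.] la -1 [417. 303.] [480. 350.]
lb -1 [418. 334.] la 1 [400. 373.] [463. 420.]
board grasp [615.87137074  23.11007461]
board grasp [605.79977643 -34.00877507]
[-0.362 -0.357  0.053] [-0.362 -0.356  0.228]
```

>>> arm_command:
  commands:
    - [-0.362,-0.357,0.053,1.0]
    - [-0.362,-0.357,0.053,1.0]
    - [-0.362,-0.357,0.053,1.0]
    - [-0.362,-0.357,0.053,1.0]
    - [-0.362,-0.357,0.053,1.0]
    - [-0.362,-0.357,0.053,1.0]
    - [-0.362,-0.357,0.053,1.0]
    - [-0.362,-0.357,0.053,1.0]
    - [-0.362,-0.357,0.053,1.0]
    - [-0.362,-0.357,0.053,1.0]
    - [-0.362,-0.357,0.053,1.0]
    - [-0.362,-0.357,0.053,1.0]
    - [-0.362,-0.357,0.053,1.0]
    - [-0.362,-0.357,0.053,1.0]
    - [-0.362,-0.357,0.053,1.0]
    - [-0.362,-0.357,0.053,1.0]
  grip: -0.18
  newtons: 50

```text
time_s: 1.43
tool_pos: [0.4368, 0.109, 0.2002]
tcp_rot: [-2.017, -2.408, 0.0]
wrist_force: [0.7, 0.2, -0.7]
opening: 0.412
grip_force: 0.0
```

```bash
python3 - <<'E'
from h import *
from plant import state
s=state();print(s["time_s"],np.round(s["tool_pos"],3),s["opening"],yaw()[0],rows([.437,.108,.025]))
E
```

```text
1.4333 [0.437 0.109 0.2  ] 0.41187175821023586 10.10847235954938 [-0.001  0.     0.175]
```

>>> arm_command:
  commands:
    - [-0.001,0,0.04,0]
    - [-0.001,0,0.08,0]
    - [-0.001,0,0.12,0]
    - [-0.001,0,0.155,0]
    - [-0.001,0,0.168,0]
    - [-0.001,0,0.175,0]
    - [-0.001,0,0.175,0]
    - [-0.001,0,0.175,0]

```text
time_s: 2.1
tool_pos: [0.4379, 0.1082, 0.0261]
tcp_rot: [2.015, 2.409, 0.001]
wrist_force: [0.2, 0.4, 1.3]
opening: 0.416
grip_force: 0.0
```

>>> arm_command:
  commands:
    - [0,0,0,0]
    - [0,0,0,0]
    - [0,0,0,0]
    - [0,0,0,0]
    - [0,0,0,0]
    - [0,0,0,0]
    - [0,0,0,0]
  grip: -1

```text
time_s: 2.68
tool_pos: [0.4389, 0.1074, 0.0266]
tcp_rot: [2.017, 2.406, 0.004]
wrist_force: [0.6, 0.7, 6.9]
opening: 0.116
grip_force: 52.4
```

>>> arm_command:
  commands:
    - [0,0,-0.02,0]
    - [0,0,-0.06,0]
    - [0,0,-0.1,0]
    - [0,0,-0.13,0]
    - [0,0,-0.13,0]
    - [0,0,-0.13,0]

```text
time_s: 3.18
tool_pos: [0.4389, 0.1071, 0.1575]
tcp_rot: [2.015, 2.405, 0.005]
wrist_force: [-0.3, -0.5, -1.4]
opening: 0.119
grip_force: 51.6
```

```bash
python3 - <<'E'
from h import *
from plant import state,eyes
s=state();print(s["time_s"],np.round(s["tool_pos"],3),s["opening"],s["grip_force"],yaw()[0],rows([.446,-.376,.16]))
d=eyes.snapshot("side")["color"];cv2.imwrite("pics/rb.png",cv2.resize(d[130:340,180:460,::-1],(800,600)))
E
```

```text
3.1833 [0.439 0.107 0.157] 0.11856956389521325 51.64757430553436 10.07569495742035 [-0.477 -0.078 -0.003]
```

View pics/rb.png

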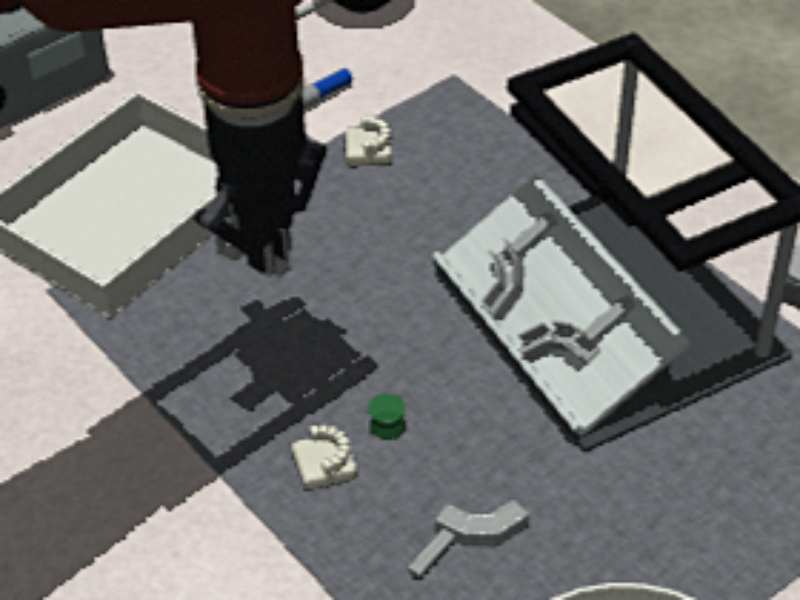

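The side view shows the tray held at the fingertips. The two board trays and left_b are undisturbed. I'm carrying on to the round bin.

>>> arm_command:
  commands:
    - [-0.04,-0.007,0,0]
    - [-0.08,-0.013,0,0]
    - [-0.12,-0.02,0,0]
    - [-0.16,-0.026,0,0]
    - [-0.2,-0.033,0,0]
    - [-0.24,-0.039,0,0]
    - [-0.28,-0.046,0,0]
    - [-0.32,-0.052,0,0]
    - [-0.36,-0.059,0,0]
    - [-0.4,-0.065,0,0]
    - [-0.44,-0.072,0,0]
    - [-0.477,-0.078,0,0]
    - [-0.477,-0.078,0.03,0]
    - [-0.477,-0.078,0.06,0]
    - [-0.477,-0.078,0.09,0]
    - [-0.477,-0.078,0.11,0]
    - [-0.477,-0.078,0.12,0]
    - [-0.477,-0.078,0.12,0]
    - [-0.477,-0.078,0.12,0]

```text
time_s: 4.82
tool_pos: [0.4432, -0.3752, 0.0336]
tcp_rot: [-2.016, -2.405, -0.001]
wrist_force: [0.2, -0.6, -1.4]
opening: 0.116
grip_force: 52.1
```

>>> arm_command:
  commands:
    - [0,0,0,0]
    - [0,0,0,0]
    - [0,0,0,0]
    - [0,0,-0.03,0]
    - [0,0,-0.07,0]
    - [0,0,-0.11,0]
    - [0,0,-0.14,0]
    - [0,0,-0.14,0]
  grip: -0.18

```text
time_s: 5.48
tool_pos: [0.4475, -0.3796, 0.1847]
tcp_rot: [2.008, 2.397, -0.003]
wrist_force: [0.6, -1.4, 1.4]
opening: 0.413
grip_force: 0.0
```

```bash
python3 - <<'E'
from h import *
from plant import state
s=state();print(s["time_s"],np.round(s["tool_pos"],3),s["opening"],yaw()[0],rows([.412,-.134,.16]),rows([.412,-.134,.025]))
E
```

```text
5.4833 [ 0.448 -0.38   0.185] 0.4128924640821152 10.10439084282189 [0.248 0.008 0.022] [0.25  0.007 0.157]
```

>>> arm_command:
  commands:
    - [0.04,0.001,0.01,0.12]
    - [0.08,0.002,0.02,0.24]
    - [0.12,0.004,0.022,0.36]
    - [0.16,0.005,0.022,0.48]
    - [0.2,0.006,0.022,0.6]
    - [0.24,0.008,0.022,0.72]
    - [0.249,0.008,0.022,0.84]
    - [0.249,0.008,0.022,0.96]
    - [0.249,0.008,0.022,1.08]
    - [0.249,0.008,0.022,1.2]
    - [0.249,0.008,0.022,1.32]
    - [0.249,0.008,0.022,1.44]
    - [0.249,0.008,0.022,1.508]
    - [0.249,0.008,0.022,1.508]
    - [0.249,0.008,0.022,1.508]
    - [0.249,0.008,0.022,1.508]

```text
time_s: 6.82
tool_pos: [0.4085, -0.1296, 0.1535]
tcp_rot: [3.118, 0.378, 0.001]
wrist_force: [-0.4, -0.4, -0.1]
opening: 0.409
grip_force: 0.0
```

```bash
python3 - <<'E'
from h import *
from plant import state,eyes
s=state();print(s["time_s"],np.round(s["tool_pos"],3),s["opening"],yaw()[0],rows([.412,-.134,.025]))
d=eyes.snapshot("side")["color"];cv2.imwrite("pics/lb.png",cv2.resize(d[230:440,270:550,::-1],(800,600)))
E
```

```text
6.8167 [ 0.409 -0.13   0.154] 0.4094140229757489 -76.18896945222909 [0.002 0.005 0.129]
```

View pics/lb.png

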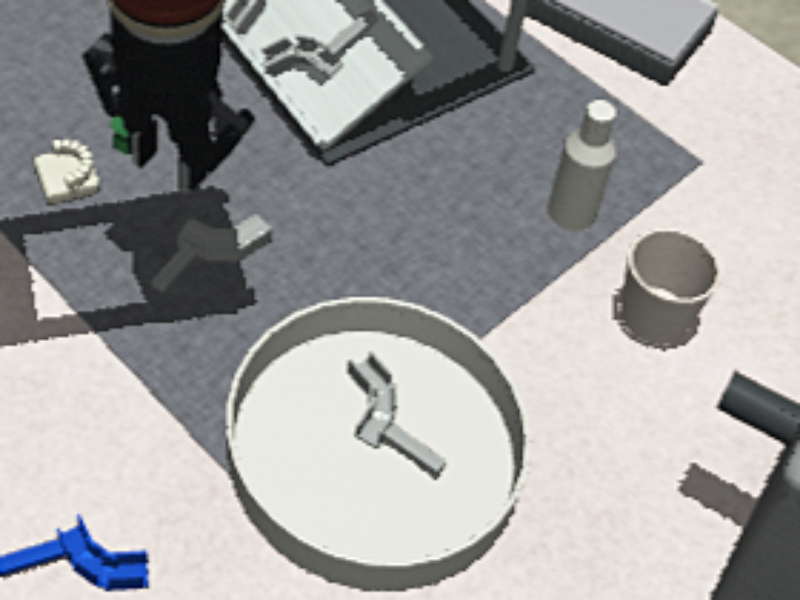

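right_b lies flat inside the round bin at about (400,410) in the crop, and left_b is under the open gripper. Next I grasp left_b.

>>> arm_command:
  commands:
    - [0.002,0.005,0.04,0]
    - [0.002,0.005,0.08,0]
    - [0.002,0.005,0.11,0]
    - [0.002,0.005,0.122,0]
    - [0.002,0.005,0.128,0]
    - [0.002,0.005,0.128,0]
    - [0.002,0.005,0.128,0]

```text
time_s: 7.45
tool_pos: [0.4121, -0.1343, 0.026]
tcp_rot: [3.119, 0.375, 0.001]
wrist_force: [-0.0, 0.1, -0.4]
opening: 0.407
grip_force: 0.0
```

>>> arm_command:
  commands:
    - [0,0,0,0]
    - [0,0,0,0]
    - [0,0,0,0]
    - [0,0,0,0]
    - [0,0,0,0]
    - [0,0,0,0]
    - [0,0,0,0]
  grip: -1

```text
time_s: 8.03
tool_pos: [0.4128, -0.1347, 0.0266]
tcp_rot: [3.118, 0.374, 0.004]
wrist_force: [-1.3, 0.3, 6.5]
opening: 0.116
grip_force: 52.3
```

>>> arm_command:
  commands:
    - [0,0,-0.02,0]
    - [0,0,-0.06,0]
    - [0,0,-0.1,0]
    - [0,0,-0.13,0]
    - [0,0,-0.13,0]
    - [0,0,-0.13,0]
    - [0,0,-0.13,0]

```text
time_s: 8.62
tool_pos: [0.411, -0.1337, 0.1547]
tcp_rot: [-3.119, -0.374, 0.001]
wrist_force: [-0.5, 0.6, -0.5]
opening: 0.118
grip_force: 51.4
```

```bash
python3 - <<'E'
from h import *
from plant import state
s=state();print(s["time_s"],np.round(s["tool_pos"],3),s["opening"],s["grip_force"],yaw()[0],rows([.401,.404,.16]))
E
```

```text
8.6167 [ 0.411 -0.134  0.155] 0.11799635507110251 51.40919744968414 -76.31517483436315 [ 0.117 -0.525 -0.005]
```

>>> arm_command:
  commands:
    - [0.009,-0.04,0,0]
    - [0.018,-0.08,0,0]
    - [0.027,-0.12,0,0]
    - [0.036,-0.16,0,0]
    - [0.045,-0.2,0,0]
    - [0.053,-0.24,0,0]
    - [0.062,-0.28,0,0]
    - [0.071,-0.32,0,0]
    - [0.08,-0.36,0,0]
    - [0.089,-0.4,0,0]
    - [0.098,-0.44,0,0]
    - [0.107,-0.48,0,0]
    - [0.117,-0.525,0,0]
    - [0.117,-0.525,0,0]
    - [0.117,-0.525,0.03,0]
    - [0.117,-0.525,0.07,0]
    - [0.117,-0.525,0.105,0]
    - [0.117,-0.525,0.12,0]
    - [0.117,-0.525,0.12,0]
    - [0.117,-0.525,0.12,0]

```text
time_s: 10.28
tool_pos: [0.3989, 0.402, 0.0319]
tcp_rot: [3.116, 0.374, -0.009]
wrist_force: [0.2, -0.1, -0.1]
opening: 0.119
grip_force: 54.4
```

>>> arm_command:
  commands:
    - [0,0,0,0]
    - [0,0,0,0]
    - [0,0,0,0]
    - [0,0,-0.04,0]
    - [0,0,-0.08,0]
    - [0,0,-0.12,0]
    - [0,0,-0.16,0]
    - [0,0,-0.2,0]
    - [0,0,-0.2,0]
    - [0,0,-0.2,0]
    - [0,0,-0.2,0]
  grip: -0.18

```text
time_s: 11.2
tool_pos: [0.401, 0.4038, 0.2358]
tcp_rot: [-3.119, -0.374, -0.002]
wrist_force: [-0.6, 1.2, -0.8]
opening: 0.411
grip_force: 0.0
```

```bash
python3 - <<'E'
from h import *
from plant import state
s=state();print(s["time_s"],np.round(s["tool_pos"],3),s["opening"],np.round(s["joints"],2),yaw()[0],rows([.52,.03,.2]),rows([.616,.023,.15]))
E
```

```text
11.2 [0.401 0.404 0.236] 0.41083002297564636 [0.65 0.1  1.7  0.   1.35 1.98] -76.32062311719484 [0.027 0.391 0.036] [0.119 0.421 0.086]
```

>>> arm_command:
  commands:
    - [0.007,0.04,0.008,0.1]
    - [0.014,0.08,0.016,0.152]
    - [0.021,0.12,0.024,0.152]
    - [0.028,0.16,0.032,0.152]
    - [0.035,0.2,0.04,0.152]
    - [0.042,0.24,0.048,0.152]
    - [0.05,0.28,0.056,0.152]
    - [0.057,0.32,0.064,0.152]
    - [0.066,0.36,0.072,0.152]
    - [0.08,0.4,0.08,0.152]
    - [0.1,0.415,0.1,0.152]
    - [0.119,0.421,0.116,0.152]
    - [0.119,0.421,0.126,0.152]
    - [0.119,0.421,0.126,0.152]
    - [0.119,0.421,0.126,0.152]
    - [0.119,0.421,0.126,0.152]
  grip: -0.06

```text
time_s: 12.53
tool_pos: [0.6152, 0.0236, 0.109]
tcp_rot: [-3.138, -0.138, 0.002]
wrist_force: [0.1, -0.5, 0.1]
opening: 0.469
grip_force: 0.0
```

```bash
python3 - <<'E'
from h import *
from plant import state,eyes
s=state();print(s["time_s"],np.round(s["tool_pos"],3),s["opening"],yaw()[0],rows([.616,.023,.053]))
d=eyes.snapshot("side")["color"];t=eyes.snapshot("top")["color"]
a=cv2.resize(d[140:290,300:450,::-1],(400,400));b=cv2.resize(t[110:260,240:390,::-1],(400,400));cv2.imwrite("pics/la.png",np.hstack([a,b]))
E
```

```text
12.5333 [0.615 0.024 0.109] 0.46881779144383817 -84.97646142496966 [0.001 0.001 0.056]
```

View pics/la.png

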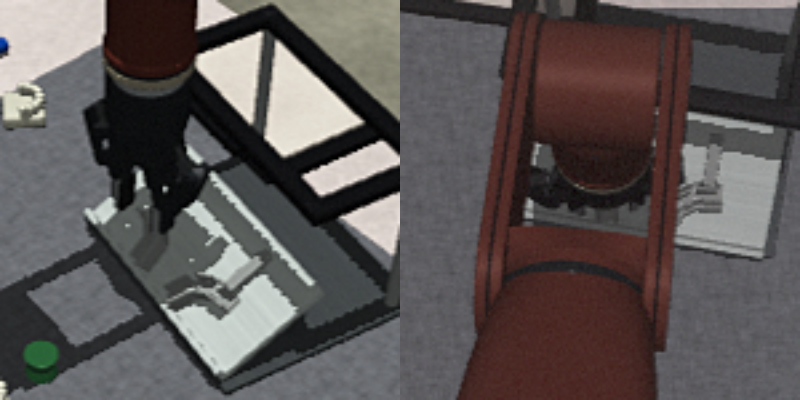

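The fingers straddle left_a's cup end at about (150,235) in the side crop. The other tray and the lamp bar are clear. I'm descending slowly.

>>> arm_command:
  commands:
    - [0.001,0.001,0.015,0]
    - [0.001,0.001,0.03,0]
    - [0.001,0.001,0.04,0]
    - [0.001,0.001,0.046,0]
    - [0.001,0.001,0.052,0]
    - [0.001,0.001,0.056,0]
    - [0.001,0.001,0.056,0]
    - [0.001,0.001,0.056,0]

```text
time_s: 13.3
tool_pos: [0.6175, 0.022, 0.0535]
tcp_rot: [3.139, 0.136, 0.0]
wrist_force: [0.4, -0.1, 0.5]
opening: 0.47
grip_force: 0.0
```

>>> arm_command:
  commands:
    - [0,0,0,0]
    - [0,0,0,0]
    - [0,0,0,0]
    - [0,0,0,0]
    - [0,0,0,0]
    - [0,0,0,0]
    - [0,0,0,0]
  grip: -1
  newtons: 60

```text
time_s: 13.88
tool_pos: [0.6177, 0.022, 0.0542]
tcp_rot: [3.139, 0.136, 0.001]
wrist_force: [-2.2, 0.9, 5.7]
opening: 0.21
grip_force: 57.0
```

>>> arm_command:
  commands:
    - [0,0,-0.01,0]
    - [0,0,-0.02,0]
    - [0,0,-0.03,0]
    - [-0.025,0,-0.035,0]
    - [-0.055,0,-0.045,0]
    - [-0.09,0,-0.06,0]
    - [-0.125,0,-0.08,0]
    - [-0.14,0,-0.1,0]
    - [-0.14,0,-0.1,0]
    - [-0.14,0,-0.1,0]
    - [-0.14,0,-0.1,0]

```text
time_s: 14.8
tool_pos: [0.4787, 0.0097, 0.1541]
tcp_rot: [3.138, 0.136, 0.004]
wrist_force: [-1.0, -0.9, -1.1]
opening: 0.211
grip_force: 56.4
```

```bash
python3 - <<'E'
from h import *
from plant import state,eyes
s=state();print(s["time_s"],np.round(s["tool_pos"],3),s["opening"],s["grip_force"],yaw()[0],rows([.417,.303,.16]))
d=eyes.snapshot("side")["color"];t=eyes.snapshot("top")["color"]
a=cv2.resize(d[150:300,220:370,::-1],(400,400));b=cv2.resize(t[130:280,240:390,::-1],(400,400));cv2.imwrite("pics/la2.png",np.hstack([a,b]))
E
```

```text
14.8 [0.479 0.01  0.154] 0.21056873181618435 56.43843920901418 -85.03545876201194 [-0.036 -0.297 -0.006]
```

View pics/la2.png

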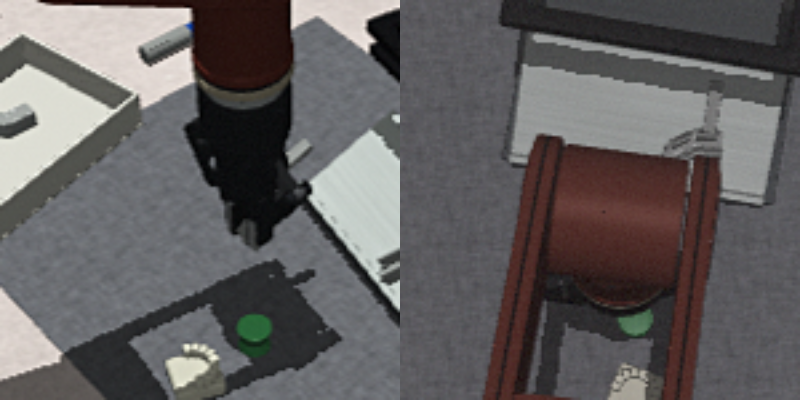

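left_a is held, with its handle rising behind the gripper at about (300,150). right_a, the dish and the cast are undisturbed. Next is the box.

>>> arm_command:
  commands:
    - [-0.005,-0.04,0,0]
    - [-0.01,-0.08,0,-0.1]
    - [-0.015,-0.12,0,-0.2]
    - [-0.02,-0.16,0,-0.3]
    - [-0.025,-0.2,0,-0.4]
    - [-0.03,-0.24,0,-0.4]
    - [-0.034,-0.28,0,-0.4]
    - [-0.038,-0.311,0,-0.4]
    - [-0.038,-0.311,0,-0.4]
    - [-0.038,-0.311,0,-0.4]
    - [-0.038,-0.311,0.04,-0.4]
    - [-0.038,-0.311,0.075,-0.4]
    - [-0.038,-0.311,0.1,-0.4]
    - [-0.038,-0.311,0.11,-0.4]
    - [-0.038,-0.311,0.11,-0.4]
    - [-0.038,-0.311,0.11,-0.4]

```text
time_s: 16.23
tool_pos: [0.4135, 0.3158, 0.0433]
tcp_rot: [3.049, 0.755, -0.001]
wrist_force: [-0.3, 0.0, -0.1]
opening: 0.212
grip_force: 57.0
```

>>> arm_command:
  commands:
    - [0,0,0,0]
    - [0,0,0,0]
    - [0,0,0,0]
    - [0,0,0,0]
    - [0,0,-0.01,0]
    - [0,0,-0.03,0]
    - [0,0,-0.07,0]
    - [0,0,-0.11,0]
    - [0,0,-0.15,0]
    - [0,0,-0.15,0]
    - [0,0,-0.15,0]
  grip: -0.29

```text
time_s: 17.15
tool_pos: [0.4151, 0.3177, 0.198]
tcp_rot: [-3.047, -0.757, -0.013]
wrist_force: [-0.1, -0.1, -0.6]
opening: 0.354
grip_force: 0.0
```

```bash
python3 - <<'E'
from h import *
from plant import state
s=state();print(s["time_s"],np.round(s["tool_pos"],3),s["opening"],yaw()[0],rows([.606,-.034,.115]))
E
```

```text
17.15 [0.415 0.318 0.198] 0.3539823667786004 -62.09311599263685 [0.003 0.4   0.083]
```

>>> arm_command:
  commands:
    - [-0.009,0.04,0,-0.12]
    - [-0.018,0.08,0,-0.24]
    - [-0.027,0.12,0,-0.36]
    - [-0.036,0.16,0,-0.48]
    - [-0.045,0.2,0,-0.6]
    - [-0.054,0.24,0,-0.72]
    - [-0.063,0.28,0,-0.84]
    - [-0.074,0.32,0,-0.96]
    - [-0.074,0.32,0,-1.08]
    - [-0.074,0.32,0,-1.2]
    - [-0.074,0.32,0,-1.32]
    - [-0.074,0.32,0,-1.44]
    - [-0.074,0.32,0,-1.56]
    - [-0.074,0.32,0,-1.68]
    - [-0.074,0.32,0,-1.8]
    - [-0.074,0.32,0,-1.92]
    - [-0.074,0.32,0,-2.04]
    - [-0.074,0.32,0,-2.16]
    - [-0.074,0.32,0,-2.218]
    - [-0.074,0.32,0,-2.218]
  grip: -0.06

```text
time_s: 18.82
tool_pos: [0.4963, -0.0009, 0.1921]
tcp_rot: [-0.675, -3.066, 0.0]
wrist_force: [0.2, 0.5, -0.1]
opening: 0.465
grip_force: 0.0
```

```bash
python3 - <<'E'
from h import *
from plant import state,eyes
s=state();print(s["time_s"],np.round(s["tool_pos"],3),s["opening"],yaw()[0],rows([.606,-.034,.11]))
d=eyes.snapshot("side")["color"]
a=cv2.resize(d[150:250,165:285,::-1],(400,400));b=cv2.resize(d[170:290,325:445,::-1],(400,400));cv2.imwrite("pics/ra.png",np.hstack([a,b]))
E
```

```text
18.8167 [ 0.496 -0.001  0.192] 0.46508786016741116 65.1833369471649 [-0.114  0.016  0.082]
```

View pics/ra.png

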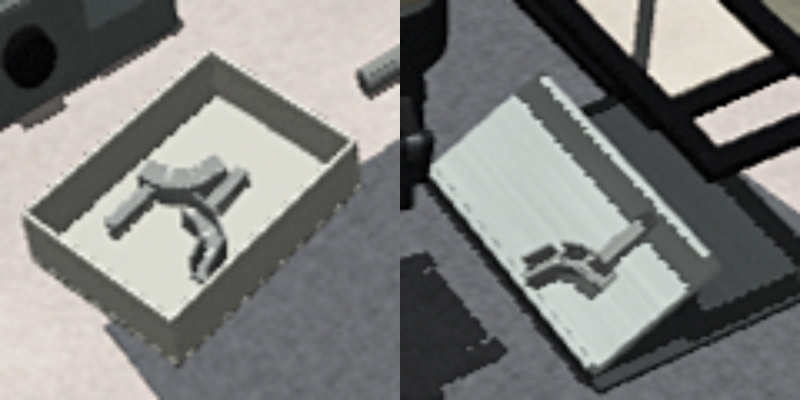

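Both left-hand trays lie low inside the box, and right_a is unmoved on the board. Now I grasp right_a.

>>> arm_command:
  commands:
    - [-0.03,0.004,0.02,0]
    - [-0.06,0.008,0.04,0]
    - [-0.09,0.013,0.06,0]
    - [-0.114,0.016,0.08,0]
    - [-0.114,0.016,0.095,0]
    - [-0.114,0.016,0.11,0]
    - [-0.114,0.016,0.12,0]
    - [-0.114,0.016,0.127,0]
    - [-0.114,0.016,0.133,0]
    - [-0.114,0.016,0.139,0]
    - [-0.114,0.016,0.139,0]
    - [-0.114,0.016,0.139,0]

```text
time_s: 19.87
tool_pos: [0.6075, -0.0347, 0.0547]
tcp_rot: [0.681, 3.066, 0.0]
wrist_force: [0.6, -0.5, 0.9]
opening: 0.469
grip_force: 0.0
```

>>> arm_command:
  commands:
    - [0,0,0,0]
    - [0,0,0,0]
    - [0,0,0,0]
    - [0,0,0,0]
    - [0,0,0,0]
    - [0,0,0,0]
    - [0,0,0,0]
  grip: -1

```text
time_s: 20.45
tool_pos: [0.6081, -0.0349, 0.0556]
tcp_rot: [0.68, 3.065, 0.0]
wrist_force: [-1.7, 0.6, 6.1]
opening: 0.21
grip_force: 58.4
```

>>> arm_command:
  commands:
    - [0,0,-0.01,0]
    - [0,0,-0.02,0]
    - [0,0,-0.03,0]
    - [0.022,-0.01,-0.035,0]
    - [0.05,-0.023,-0.045,0]
    - [0.08,-0.037,-0.06,0]
    - [0.105,-0.049,-0.08,0]
    - [0.118,-0.055,-0.1,0]
    - [0.118,-0.055,-0.1,0]
    - [0.118,-0.055,-0.1,0]
    - [0.118,-0.055,-0.1,0]

```text
time_s: 21.37
tool_pos: [0.4779, -0.0348, 0.1549]
tcp_rot: [0.681, 3.065, 0.0]
wrist_force: [0.2, -0.0, -0.4]
opening: 0.208
grip_force: 57.9
```

```bash
python3 - <<'E'
from h import *
from plant import state
s=state();print(s["time_s"],np.round(s["tool_pos"],3),s["opening"],s["grip_force"],yaw()[0],rows([.39,-.308,.155]),rows([.39,-.308,.044]))
E
```

```text
21.3667 [ 0.478 -0.035  0.155] 0.20804991241353465 57.85232599941082 64.96482732397988 [-0.036 -0.285 -0.   ] [-0.036 -0.285  0.111]
```

>>> arm_command:
  commands:
    - [-0.005,-0.036,0,0.12]
    - [-0.01,-0.072,0,0.24]
    - [-0.014,-0.108,0,0.36]
    - [-0.018,-0.144,0,0.48]
    - [-0.022,-0.18,0,0.6]
    - [-0.027,-0.216,0,0.72]
    - [-0.032,-0.25,0,0.84]
    - [-0.036,-0.285,0,0.96]
    - [-0.036,-0.285,0,1.08]
    - [-0.036,-0.285,0,1.2]
    - [-0.036,-0.285,0,1.222]
    - [-0.036,-0.285,0,1.222]
    - [-0.036,-0.285,0.04,1.222]
    - [-0.036,-0.285,0.075,1.222]
    - [-0.036,-0.285,0.1,1.222]
    - [-0.036,-0.285,0.111,1.222]
    - [-0.036,-0.285,0.111,1.222]
    - [-0.036,-0.285,0.111,1.222]

```text
time_s: 22.87
tool_pos: [0.3896, -0.308, 0.0435]
tcp_rot: [-2.314, -2.124, 0.0]
wrist_force: [-0.0, 0.1, 0.0]
opening: 0.206
grip_force: 59.3
```

>>> arm_command:
  commands:
    - [0,0,0,0]
    - [0,0,0,0]
    - [0,0,0,0]
    - [0,0,0,0]
    - [0,0,-0.01,0]
    - [0,0,-0.03,0]
    - [0,0,-0.07,0]
    - [0,0,-0.11,0]
    - [0,0,-0.15,0]
    - [0,0,-0.19,0]
    - [0,0,-0.2,0]
    - [0,0,-0.2,0]
    - [0,0,-0.2,0]
    - [0,0,-0.2,0]
  grip: -0.29

```text
time_s: 24.03
tool_pos: [0.3886, -0.3074, 0.2419]
tcp_rot: [-2.315, -2.12, 0.0]
wrist_force: [-0.4, -0.0, -0.6]
opening: 0.355
grip_force: 0.0
```

```bash
python3 - <<'E'
from h import *
from plant import state,eyes
s=state();print(s["time_s"],np.round(s["tool_pos"],3),s["opening"])
d=eyes.snapshot("side")["color"];cv2.imwrite("pics/end.png",d[:,:,::-1])
E
```

```text
24.0333 [ 0.389 -0.307  0.242] 0.35545441095587293
```

View pics/end.png

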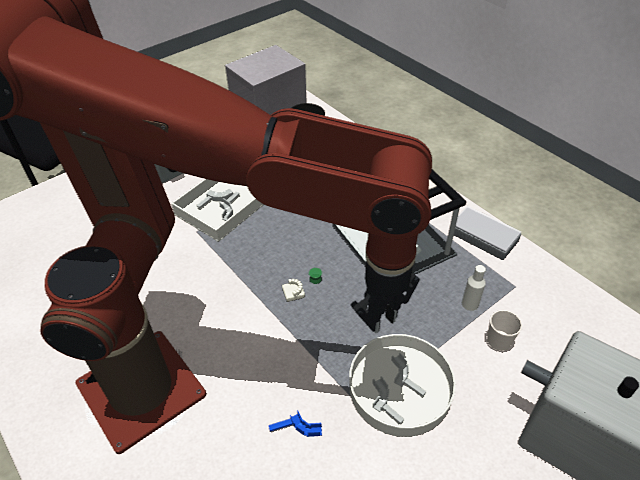

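Both right-hand trays lie parallel in the round bin: right_b with its handle end at (425,395), and right_a with its handle end at (402,420). Nothing else has moved. I'll check the handle ends numerically and hand in.

```bash
python3 - <<'E'
from h import *
from plant import order
b=np.array([.420,-.346]);d=[np.linalg.norm(onz("side",p,.018)[:2]-b).round(3) for p in((402,420),(425,395),(380,388),(403,360))];print(d)
if max(d)<.1: print(order.sign_off())
E
```

```text
[np.float64(0.077), np.float64(0.053), np.float64(0.043), np.float64(0.06)]
the job is handed in; nothing more can be done
None
```

The job is handed in: in the last pictures both left-hand trays lie in the rectangular bin and both right-hand trays in the round bin, with no sign that the lamp frame or any bystander was touched, after about 24 s; the verdict was not shown.

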